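# Swing a busbar home against its sprung stop and latch it

## Task

Swing the copper busbar on the mounting plate round its stud, by pushing near its free end, until it presses firmly into the rubber-tipped stop; then swing the yellow latch in behind the bar so that its rubber pad keeps the bar firmly squeezed into the stop, and let go. The stop is set a little differently each time, so feel for it, and be gentle: 12 to 16 N on the bar's free end and about 12 N on the latch's knob are right, and the stop must never take more than 18 N. Keep the bar flat on the plate and leave everything else where it is.

Things in the scene. Friction and masses are not known exactly. Their poses are not given: they have to be found in the camera images.
- latch_pad (a point): Centre of the latch's rubber pad (8 mm radius, upright, hanging under the arm at the bar's height), 45 mm from the post's axis. It meets the seated bar's near edge with the latch within about 0.25 rad of zero, depending on the stop's setting; pushing on squeezes the bar into the buffer. The arm (14 mm wide, 100 mm long) passes above the bar.
- stop_axis (a point): Centre of the red block on the buffer's axis, 12 mm above the table. The buffer (14 mm across) has its front face on average 41 mm from here, towards the plate's -x, but its screw is set up to 8 mm nearer or farther: not reported. It begins to yield at 3 N, then takes 5 N per mm, and bottoms after 6 mm.
- plate: Bare metal mounting plate, 300 x 370 x 4 mm, fixed to the table; origin under its centre. In its frame (mm) the busbar's stud stands at x 60, y -130 (nut on top, to z 31) and the latch post at x 37, y 105. The seated bar lies nearly along the plate's +y, at x 60.
- busbar: Copper bar, 220 x 30 x 10 mm, 0.4 to 0.75 kg, loose, threaded on the stud, flat on the plate (underside 4 mm above the table). Origin: the hole's axis, underside; x axis along the bar to the free end, 205 mm away. Starts swung 35 to 60 degrees from the stop, to the plate's -x side; to be pushed on its long edge. Free, it slides at 1 to 4 N; pressed home, up to half the push is lost in friction.
- stop: Red block, 24 x 34 x 26 mm, fixed on the plate at plate x 116, y 40 mm (170 mm along the bar from the stud). Origin under its centre, on the plate's top face; axes as the plate's. A brass screw with a black sprung rubber buffer (see stop_axis) points from it to the plate's -x.
- latch (a joint): Angle (rad) of the yellow swing latch on its upright post: at 0 its arm points along the plate's -y, parallel to the seated bar; it grows as it opens, the arm swinging through the plate's -x (1.57) towards +y. Range -0.5 to 2.5, starts open at 1.45 to 2.1, clear of the bar. The hinge is stiff (0.45 N m, 5 to 7 N at the knob) and stays where it is left.
- latch_knob (a point): Middle of the black upright knob of the latch: a cylinder 16 mm across, 90 mm from the post's axis; its top is 76 mm above the table, this point 60 mm above the table, the arm's top 28 mm above the table.
- standoff: Red ribbed insulator, 32 mm across, 40 mm tall, loose on the plate near its -x, -y corner; leave it alone. Origin under its centre.
- spacer: Brass ring spacer, 22 mm across, 16 mm tall, loose on the plate beyond the stud, towards the plate's +x edge; leave it alone. Origin under its centre.
- spare_bar: A second copper bar, 220 x 30 x 10 mm, loose on the table to the robot's left; leave it alone. Origin under its centre, x along it.
- screwdriver: Screwdriver with a green handle, lying on the table to the right; leave it alone.
- tape: Yellow tape measure, 65 x 60 x 32 mm, on the table to the right; leave it alone. Origin under its centre.
- spray: Spray can, 56 mm across, 170 mm tall, on the table to the left; leave it alone. Origin under its centre.
Mind the look-alikes: they are no part of the job. Leave any blue look-alike of the busbar alone.

How it is judged:
By the outcome, as a careful person would: the job done as asked, in the order asked, and still so for the second after the job is handed in, with the robot touching nothing.
It also fails if it takes over 72 s, if anything falls off the work surface, if the arm or the gripper's body presses on something with over 40 N, if the wrist force passes 120 N, or if a joint passes its speed limit or range.

## Robot

A 7-joint arm with a two-finger parallel gripper is mounted at the origin on the work surface. World frame = base frame: x ahead of the robot, y to its left, z up, the work surface at z = 0. Lengths are in m, angles in rad, forces in N, time in s.
With the tool pointing down it reaches from about 0.4 to 0.85 m from the base axis. Payload 4.5 kg.
Tool frame: the origin (TCP) lies between the finger pads; the fingertips stand 14 mm ahead of it and the grasp point (between the pads) lies 5 mm behind it; x points along the fingers, z is the direction in which the jaws open and shut, and the axes are right-handed (so a half turn about x gives the same grasp; the last joint's range is limited). The gripper opens to 88 mm and grips with 3 to 60 N. Pads are 18 mm wide; open, the fingers measure 123 mm over their backs; the gripper's body (75 mm by 187 mm) begins 45 mm behind the grasp point.
Start: joints at [1.205, 0.689, -0.195, 1.565, 0.157, 0.902, -0.215], TCP at [0.243, -0.576, 0.253] pointing down, gripper open.
Joint ranges: [-3.01, 3.01], [-0.46, 2.08], [-1.47, 1.51], [0.13, 2.56], [-1, 4.14], [0.04, 2.09], [-2.66, 2.66]. Speed limits (rad/s): [2.57, 2.57, 3.14, 3.14, 3.14, 3.14, 3.14].

## Interface

Orientations are given as a unit quaternion [x, y, z, w].
In Python, from plant import r, cams gives the robot as it stands.
- The arm moves only by the tool apply_moves, never from a script. Its arguments are lists of equal length, an entry for each row: "travel": the shift along the world's x, y, z in cm, a list of three; "roll": the turn about the world's z in degrees; "gripper": the finger opening in cm, from 0 to 8.81. In form: {"travel": [[x, y, z], ...], "roll": [roll, ...], "gripper": [gripper, ...]}. A call has exactly 8 rows; each row is the pose to reach, as a shift and turn from the pose commanded when the call began; what a row does not reach only later rows make up. A row lasts 1/12 s, in which the tool goes at most 41.7 mm and 7.16 degrees, less where a joint would pass 70% of its speed; a pose out of reach is approached as far as the arm can. A call with a gripper value outside its range is refused whole. The fingers move at their own pace and stop on an object; "newtons" is the grip in N (left out, the last holds). Time passes only in rows, so rows that repeat a pose let the fingers close, or fill a call up. It gives the time, the measured TCP pose, the force and the opening at its end, in the units of the state.
- r.get_state(): the state, without advancing time (a new reading comes with each control period).
- cams.snapshot(name): name is "scene" or "top" or "wrist"; returns a dict with "image" (384x512x3 uint8, red, green, blue), "fx", "fy", "cx", "cy" (pixels), "dist" ([k1, k2, p1, p2, k3] as OpenCV has them; the pictures are not rectified), "R" (3x3) and "t" (3): a world point X has camera coordinates R X + t. Camera axes: x right, y down, z forward; pixel columns grow to the right and rows downward; lengths in m; the calibration is good to about 2 mm. A picture is of the moment at which its call begins. There is no depth.
- r.finish_job(): hands the job in, once; it reports no verdict.
The state is a dict: "clock": time; "q": joint angles; "qd": joint speeds; "joint_torque": joint torques, N m; "tool_pos": TCP position; "eef_rot": TCP orientation; "contact_force": force on the tool from outside, world axes, zero at the start; "moment": the same for the moment, N m; "opening": opening from 0.0 (shut) to 1.0 (fully open).
Only numpy, scipy, OpenCV 4.12 (cv2) and the standard library are available. Lean on these libraries where they do the work, as an engineer would, in place of code of your own. Each camera call takes 0.05 s, during which the arm holds its last target. There are 200 camera calls.

## Working session

There is one attempt and no reset: what is moved stays moved. The work goes in short steps, Python scripts to look and compute and a tool call to move; the robot and the scene stay as the last step left them, time stands still between calls to the robot, and variables do not carry over. Pictures are saved under pics/ and viewed, about 8 in all and at most 12, crops included, and the job is handed in when it is done.

Besides the shell and the picture viewer there is one more tool, called after "Request:" by a JSON object that holds its "name" and its "arguments", one argument or row to a line. apply_moves: Moves the arm, as the interface text tells. Its arguments: {"type":"object","properties":{"travel":{"type":"array","items":{"type":"array","items":{"type":"number"}}},"roll":{"type":"array","items":{"type":"number"}},"gripper":{"type":"array","items":{"type":"number"}},"newtons":{"type":"number"}},"required":["travel","roll","gripper"]}

```bash
ls; mkdir -p pics
cat > h.py <<'E'
import numpy as np, cv2
from plant import r, cams
def snap(n,f=None):
    s=cams.snapshot(n)
    if f: cv2.imwrite('pics/'+f,cv2.cvtColor(s['image'],cv2.COLOR_RGB2BGR))
    return s
def K(s): return np.array([[s['fx'],0,s['cx']],[0,s['fy'],s['cy']],[0,0,1.]])
def ray(s,px,z):
    p=cv2.undistortPoints(np.array(px,float).reshape(-1,1,2),K(s),np.array(s['dist'],float)).reshape(-1,2)
    R=np.array(s['R']);t=np.array(s['t']);C=-R.T@t
    d=np.c_[p,np.ones(len(p))]@R
    return C+d*((z-C[2])/d[:,2])[:,None]
def proj(s,X):
    return cv2.projectPoints(np.array(X,float).reshape(-1,3),cv2.Rodrigues(np.array(s['R'],float))[0],np.array(s['t'],float),K(s),np.array(s['dist'],float))[0].reshape(-1,2)
E
python3 - <<'E'
from h import *
import pickle
a=snap('top');b=snap('scene')
pickle.dump((a,b),open('s0.pkl','wb'))
cv2.imwrite('pics/a.png',cv2.resize(a['image'][...,::-1],(800,600)))
cv2.imwrite('pics/b.png',cv2.resize(b['image'][...,::-1],(800,600)))
for s in(a,b): print(s['R'],s['t'],s['fx'])
print(r.get_state())
E
```

```text
pics
[[-0.0249271  -0.99968075 -0.00412689]
 [-0.99709451  0.02515943 -0.07189957]
 [ 0.07198045  0.00232265 -0.99740334]] [0.10199589 0.54332323 1.57772895] 381.22804910770725
[[ 0.41560055  0.90946479  0.01224673]
 [ 0.76077201 -0.34020935 -0.55270566]
 [-0.49849988  0.23902175 -0.83328655]] [-0.29147885 -0.34396461  1.35820899] 352.3552054903158
{'clock': 0.1, 'q': array([ 1.20483034,  0.68991321, -0.19449393,  1.56618267,  0.15730779,
        0.90249496, -0.21511254]), 'qd': array([ 8.82419235e-04, -7.89793504e-04,  6.45961855e-04, -3.46993490e-03,
       -1.66934379e-03,  2.21228401e-04, -6.68867218e-05]), 'joint_torque': array([-3.68186011e-03, -5.28496563e+01, -1.27180796e+00, -1.53836435e+01,
       -5.25408739e-02,  1.92290856e-03,  2.36252174e-05]), 'tool_pos': array([ 0.24299925, -0.57526701,  0.25199666]), 'eef_rot': array([ 0.39102854,  0.589829  , -0.39048198,  0.58883126]), 'contact_force': array([ 0.46222592, -0.60279833, -0.86710559]), 'moment': array([-0.01730394, -0.00459194,  0.01876203]), 'opening': 0.9991774604700481}
```

View pics/a.png

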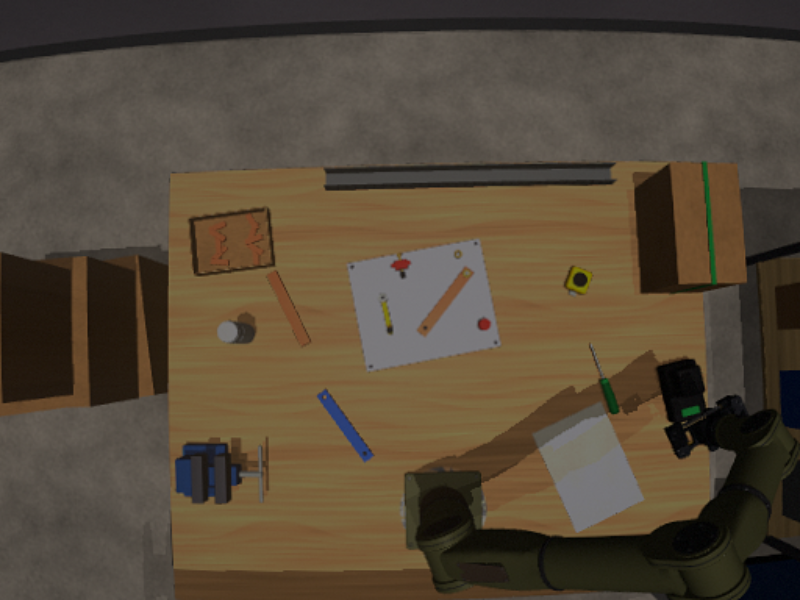

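View pics/b.png

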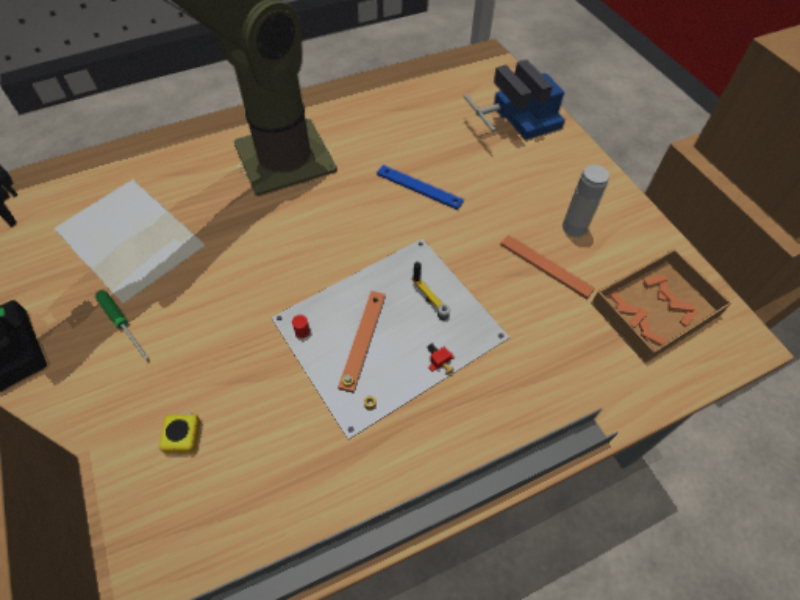

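Top view (800×600): plate corners are about (348,263), (480,240), (499,347), (369,371). On it are the stud (467,271) with the bar's free end at (422,331), the stop (400,266), and the latch post (384,297) with its knob (390,330).

There are three bar candidates: copper on the plate (445,300), spare copper (288,308) and blue (344,425). Only the first is on the plate and threaded on the stud, so it is the busbar. I'll measure and confirm in a crop.

```bash
cat > m.py <<'E'
from h import *
import pickle
a,b=pickle.load(open('s0.pkl','rb'))
def quad(m):
    c=max(cv2.findContours(m,cv2.RETR_EXTERNAL,cv2.CHAIN_APPROX_NONE)[0],key=cv2.contourArea)
    return c
P=np.array([[.15,.185],[.15,-.185],[-.15,-.185],[-.15,.185]])
for n,s,roi in(('top',a,(220,148,105,95)),('scene',b,(170,150,160,135))):
    im=s['image'];hsv=cv2.cvtColor(im,cv2.COLOR_RGB2HSV)
    x,y,w,h=roi;R=np.zeros(im.shape[:2],np.uint8);R[y:y+h,x:x+w]=255
    m=((hsv[...,1]<50)&(hsv[...,2]>90)).astype(np.uint8)*255&R
    m=cv2.morphologyEx(m,cv2.MORPH_CLOSE,np.ones((3,3)))
    c=cv2.convexHull(quad(m)); q=cv2.approxPolyDP(c,6,True).reshape(-1,2)
    W=ray(s,c.reshape(-1,2)+0.0,.004)[:,:2].astype(np.float32)
    rc=cv2.minAreaRect(W*1000); print(n,len(q),'plate',rc)
    cop=((hsv[...,0]<16)&(hsv[...,1]>90)&(hsv[...,1]<190)&(hsv[...,2]>60)).astype(np.uint8)*255
    cv2.imwrite(f'pics/cop{n}.png',cop)
    Rp=np.zeros_like(R);cv2.fillConvexPoly(Rp,c,255)
    cb=quad(cop&cv2.erode(Rp,np.ones((5,5))));W=ray(s,cb.reshape(-1,2)+0.0,.014)[:,:2].astype(np.float32)
    print('  bar',cv2.minAreaRect(W*1000))
    yel=((hsv[...,0]>20)&(hsv[...,0]<36)&(hsv[...,1]>120)&(hsv[...,2]>60)).astype(np.uint8)*255&Rp
    k,_,st,ce=cv2.connectedComponentsWithStats(yel)
    for i in range(1,k): 
        if st[i,4]>3: print('  yel',st[i],ray(s,ce[i],.028)[0]*1000)
    red=(((hsv[...,0]<6)|(hsv[...,0]>174))&(hsv[...,1]>190)&(hsv[...,2]>60)).astype(np.uint8)*255&Rp
    k,_,st,ce=cv2.connectedComponentsWithStats(red)
    for i in range(1,k):
        if st[i,4]>3: print('  red',st[i],ce[i],ray(s,ce[i],.03)[0]*1000)
    dk=((hsv[...,2]<60)).astype(np.uint8)*255&Rp
    k,_,st,ce=cv2.connectedComponentsWithStats(dk)
    for i in range(1,k):
        if st[i,4]>3: print('  dark',st[i],ce[i],ray(s,ce[i],.004)[0]*1000)
A=cv2.resize(a['image'][145:245,215:325,::-1],(440,400),interpolation=cv2.INTER_CUBIC)
B=cv2.resize(b['image'][145:290,165:335,::-1],(469,400),interpolation=cv2.INTER_CUBIC)
I=cv2.resize(np.hstack([A,B]),(800,352));cv2.imwrite('pics/c.png',I)
E
python3 m.py
```

```text
top 4 plate ((556.4673461914062, 39.12168884277344), (299.5102844238281, 369.3768615722656), 9.393299102783203)
  bar ((563.1419067382812, -19.222305297851562), (27.868749618530273, 217.60562133789062), 50.950191497802734)
  yel [291 161   4   4   6] [685.72038009 -57.59055633  28.        ]
  yel [296 175   5   2   5] [630.32422794 -76.76745549  28.        ]
  yel [244 193   6  16  41] [531.70118074 140.13034578  28.        ]
  red [251 167  11   5  19] [255.36842105 168.26315789] [666.30303817 101.05172612  30.        ]
  red [307 205   6   6  21] [309.57142857 207.19047619] [ 497.41673233 -120.55546556   30.        ]
  dark [256 174   3   4  10] [257.2 175.3] [639.78470423  94.26324885   4.        ]
  dark [248 210   3   3   9] [249. 211.] [488.94499866 132.60260378   4.        ]
scene 4 plate ((556.2733764648438, 40.66455078125), (299.1968078613281, 369.83673095703125), 9.347930908203125)
  bar ((563.779296875, -19.0919189453125), (30.085838317871094, 222.86019897460938), 51.101043701171875)
  yel [264 177  19  20  99] [527.93854465 138.54018478  28.        ]
  yel [284 233   3   2   4] [686.18636317  97.6802177   28.        ]
  yel [219 240   7   7  20] [642.48516898 -79.17189894  28.        ]
  yel [233 254   7   7  27] [694.68622886 -57.64889073  28.        ]
  red [187 202  11  14  98] [191.82653061 208.46938776] [ 498.09092682 -120.4608599    30.        ]
  red [275 223  14  14 104] [281.16346154 228.80769231] [668.94534948  93.79361848  30.        ]
  dark [265 168   4  12  45] [266.46666667 173.62222222] [456.16755041 148.8921071    4.        ]
  dark [273 191   3   3   4] [273.75 192.  ] [530.99464955 138.97541799   4.        ]
  dark [280 201   7   4  16] [282.875  202.5625] [578.07947922 147.70367662   4.        ]
  dark [274 221   5   5  15] [275.8 222.8] [633.0845101   95.82284659   4.        ]
```

View pics/c.png

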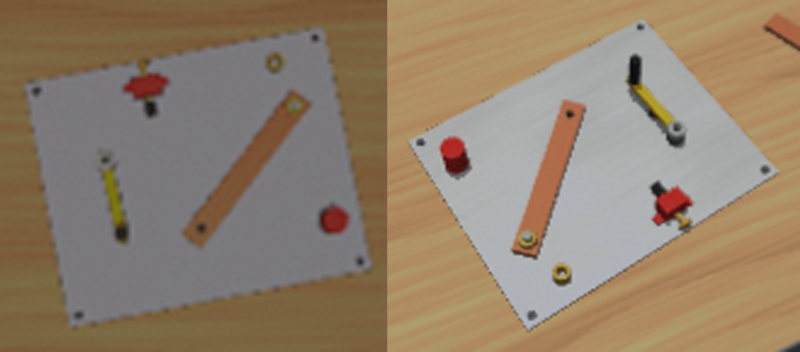

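The crop confirms it: the copper bar is under the stud nut, the latch is at about 1.5 rad with its black knob, and the red stop has its black buffer. Plate pose is (556.4, 39.9) mm at 9.37°. That puts the bar about 42° from seated.

Jaw yaw is −67°. I'll turn it by about +91.5° so the body clears the knob.

Request:
{"name": "apply_moves", "arguments": {
  "travel": [
    [1.3,3.5,0],
    [2.6,7.1,0],
    [3.9,10.7,0],
    [5.2,14.2,0],
    [6.5,17.8,0],
    [7.8,21.4,0],
    [9.1,25,0],
    [10.4,28.5,0]
  ],
  "roll": [5.7,11.4,17.1,22.8,28.5,34.2,40,45.7],
  "gripper": [0,0,0,0,0,0,0,0],
  "newtons": 20
}}

```text
clock: 0.77
tool_pos: [0.3473, -0.2888, 0.2527]
eef_rot: [0.13, 0.695, -0.129, 0.695]
contact_force: [0.9, 0.2, -0.6]
opening: 0.419
```

Request:
{"name": "apply_moves", "arguments": {
  "travel": [
    [1.3,3.5,-1.2],
    [2.6,7.1,-2.5],
    [3.9,10.7,-4],
    [5.2,14.2,-5.5],
    [6.5,17.8,-7],
    [7.8,21.4,-8.5],
    [9.1,25,-10],
    [10.4,28.5,-11.5]
  ],
  "roll": [5.7,11.4,17.1,22.8,28.5,34.2,40,45.8],
  "gripper": [0,0,0,0,0,0,0,0]
}}

```text
clock: 1.43
tool_pos: [0.4516, -0.0037, 0.1368]
eef_rot: [-0.151, 0.691, 0.151, 0.691]
contact_force: [1.0, -0.9, -0.4]
opening: 0.006
```

Request:
{"name": "apply_moves", "arguments": {
  "travel": [
    [0,0,-2.5],
    [0,0,-5],
    [0,0,-7.5],
    [0,0,-9.5],
    [0,0,-10.7],
    [0,0,-11.3],
    [0,0,-11.6],
    [0,0,-11.6]
  ],
  "roll": [0,0,0,0,0,0,0,0],
  "gripper": [0,0,0,0,0,0,0,0]
}}

```text
clock: 2.1
tool_pos: [0.4511, -0.0064, 0.0243]
eef_rot: [-0.15, 0.692, 0.149, 0.69]
contact_force: [1.0, -0.5, 0.5]
opening: 0.005
```

Run:
```python
from h import *
s=r.get_state();print(s['tool_pos'],s['contact_force'],s['clock'])
a=snap('scene')
cv2.imwrite('pics/d.png',cv2.resize(a['image'][130:290,150:350,::-1],(800,640))[:600])
# plan: TCP world (cm) vs theta, r=190,d=34
c,sn=np.cos(np.radians(9.37)),np.sin(np.radians(9.37))
for d in (34,):
  for t in (41.6,35,30,25,20,15,10,8,6,4,2,0,-2):
    q=np.radians(t);p=np.array([60,-130])+190*np.array([-np.sin(q),np.cos(q)])-d*np.array([np.cos(q),np.sin(q)])
    w=np.array([556.4+p[0]*c-p[1]*sn,39.9+p[0]*sn+p[1]*c]);print(t,w.round(1))
```

```text
[ 0.45113789 -0.00641297  0.02432458] [ 0.95074556 -0.49067734  0.52024356] 2.1
41.6 [467.8  14.6]
35 [479.6  33.4]
30 [490.   46.7]
25 [501.4  59. ]
20 [513.9  70.3]
15 [527.4  80.4]
10 [541.7  89.4]
8 [547.6  92.6]
6 [553.6  95.6]
4 [559.8  98.4]
2 [566. 101.]
0 [572.3 103.3]
-2 [578.7 105.5]
```

View pics/d.png

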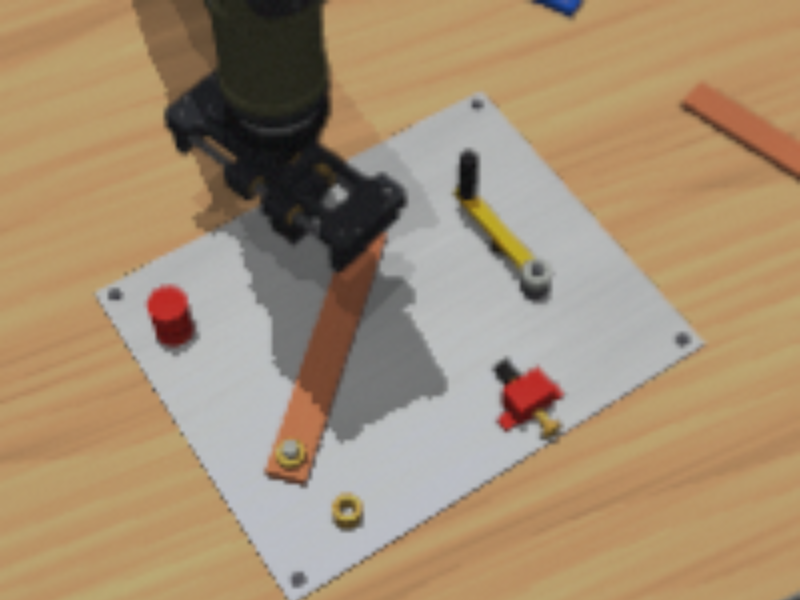

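The view shows the fingers at (350,250), just behind the bar's free end, with the body well clear of the knob (468,170). Now I'll start the push, lowering 2 mm first.

Request:
{"name": "apply_moves", "arguments": {
  "travel": [
    [0.4,0.5,-0.2],
    [0.8,1,-0.2],
    [1.2,1.5,-0.2],
    [1.6,2,-0.2],
    [1.9,2.5,-0.2],
    [2.2,3,-0.2],
    [2.5,3.5,-0.2],
    [2.85,4,-0.2]
  ],
  "roll": [0,0,0,0,0,0,0,0],
  "gripper": [0,0,0,0,0,0,0,0]
}}

```text
clock: 2.82
tool_pos: [0.4797, 0.0327, 0.023]
eef_rot: [-0.15, 0.693, 0.148, 0.69]
contact_force: [0.2, -2.6, -0.2]
opening: 0.004
```

Request:
{"name": "apply_moves", "arguments": {
  "travel": [
    [0.35,0.45,0],
    [0.7,0.9,0],
    [1.05,1.33,0],
    [1.4,1.75,0],
    [1.8,2.15,0],
    [2.2,2.57,0],
    [2.6,2.95,0],
    [3,3.3,0]
  ],
  "roll": [0,0,0,0,0,0,0,0],
  "gripper": [0,0,0,0,0,0,0,0]
}}

```text
clock: 3.48
tool_pos: [0.51, 0.0669, 0.023]
eef_rot: [-0.15, 0.692, 0.149, 0.69]
contact_force: [-1.0, -3.2, 0.1]
opening: 0.004
```

Request:
{"name": "apply_moves", "arguments": {
  "travel": [
    [0.4,0.33,0],
    [0.8,0.65,0],
    [1.2,0.96,0],
    [1.6,1.25,0],
    [2,1.53,0],
    [2.4,1.78,0],
    [2.8,2.03,0],
    [3.2,2.26,0]
  ],
  "roll": [0,0,0,0,0,0,0,0],
  "gripper": [0,0,0,0,0,0,0,0]
}}

```text
clock: 4.15
tool_pos: [0.542, 0.0892, 0.023]
eef_rot: [-0.15, 0.692, 0.149, 0.69]
contact_force: [-0.9, -2.7, 0.2]
opening: 0.006
```

Request:
{"name": "apply_moves", "arguments": {
  "travel": [
    [0.2,0.12,0],
    [0.4,0.23,0],
    [0.6,0.33,0],
    [0.75,0.4,0],
    [0.85,0.45,0],
    [0.95,0.5,0],
    [1,0.53,0],
    [1,0.53,0]
  ],
  "roll": [0,0,0,0,0,0,0,0],
  "gripper": [0,0,0,0,0,0,0,0]
}}

```text
clock: 4.82
tool_pos: [0.5518, 0.0946, 0.0231]
eef_rot: [-0.15, 0.692, 0.149, 0.69]
contact_force: [-1.5, -2.3, -0.5]
opening: 0.004
```

```bash
cat > m2.py <<'E'
from h import *
from scipy.spatial.transform import Rotation as Ro
s=r.get_state();print(s['clock'],s['tool_pos'].round(4),s['contact_force'].round(2))
c,sn=np.cos(np.radians(9.37)),np.sin(np.radians(9.37))
d=s['tool_pos'][:2]*1000-[556.4,39.9];print('tcp plate',d@[c,sn],d@[-sn,c])
f=s['contact_force'][:2]-[.95,-.5];print('F plate',f@[c,sn],f@[-sn,c])
for n in('top','scene'):
    a=snap(n);hsv=cv2.cvtColor(a['image'],cv2.COLOR_RGB2HSV)
    # plate outline mask
    P=[]
    for x,y in((150,185),(150,-185),(-150,-185),(-150,185)): P.append([.5564+(x*c-y*sn)/1000,.0399+(x*sn+y*c)/1000,.004])
    Rp=np.zeros(hsv.shape[:2],np.uint8);cv2.fillConvexPoly(Rp,proj(a,P).round().astype(int),255);Rp=cv2.erode(Rp,np.ones((5,5)))
    m=((hsv[...,0]<16)&(hsv[...,1]>90)&(hsv[...,1]<200)&(hsv[...,2]>35)).astype(np.uint8)*255&Rp
    cs=cv2.findContours(m,cv2.RETR_EXTERNAL,cv2.CHAIN_APPROX_NONE)[0]
    if not cs: continue
    W=ray(a,max(cs,key=cv2.contourArea).reshape(-1,2).astype(float),.014)[:,:2]*1000-[556.4,39.9]
    W=np.c_[W@[c,sn],W@[-sn,c]];rc=cv2.minAreaRect(W.astype(np.float32));print(n,'bar in plate',np.round(rc[0],1),np.round(rc[1],1),round(rc[2],2))
E
python3 m2.py
```

```text
4.8167 [0.5518 0.0946 0.0231] [-1.52 -2.26 -0.53]
tcp plate 4.399826906778834 54.72259454172373
F plate -2.7211286497478673 -1.3311023784324296
top bar in plate [ 53.  -86.4] [ 29.5 108.4] 7.74
scene bar in plate [ 48.3 -34.4] [ 32.7 220.8] 7.98
```

Request:
{"name": "apply_moves", "arguments": {
  "travel": [
    [0.2,0.06,0],
    [0.4,0.11,0],
    [0.6,0.17,0],
    [0.8,0.22,0],
    [0.95,0.26,0],
    [1.05,0.28,0],
    [1.15,0.3,0],
    [1.2,0.31,0]
  ],
  "roll": [0,0,0,0,0,0,0,0],
  "gripper": [0,0,0,0,0,0,0,0]
}}

```text
clock: 5.58
tool_pos: [0.5637, 0.0982, 0.0231]
eef_rot: [-0.15, 0.692, 0.149, 0.69]
contact_force: [-2.8, 0.2, -0.5]
opening: 0.005
```

Request:
{"name": "apply_moves", "arguments": {
  "travel": [
    [0.03,0.01,0],
    [0.06,0.01,0],
    [0.09,0.02,0],
    [0.12,0.03,0],
    [0.15,0.03,0],
    [0.18,0.04,0],
    [0.2,0.05,0],
    [0.2,0.05,0]
  ],
  "roll": [0,0,0,0,0,0,0,0],
  "gripper": [0,0,0,0,0,0,0,0]
}}

```text
clock: 6.25
tool_pos: [0.5657, 0.0982, 0.0231]
eef_rot: [-0.15, 0.692, 0.149, 0.69]
contact_force: [-2.4, 0.3, 0.1]
opening: 0.007
```

Request:
{"name": "apply_moves", "arguments": {
  "travel": [
    [0.03,0.01,0],
    [0.06,0.01,0],
    [0.09,0.02,0],
    [0.12,0.03,0],
    [0.15,0.03,0],
    [0.18,0.04,0],
    [0.2,0.05,0],
    [0.2,0.05,0]
  ],
  "roll": [0,0,0,0,0,0,0,0],
  "gripper": [0,0,0,0,0,0,0,0]
}}

```text
clock: 6.92
tool_pos: [0.5677, 0.0984, 0.0231]
eef_rot: [-0.15, 0.692, 0.149, 0.69]
contact_force: [-3.2, 1.2, -0.1]
opening: 0.005
```

Request:
{"name": "apply_moves", "arguments": {
  "travel": [
    [0.03,0.01,0],
    [0.06,0.01,0],
    [0.09,0.02,0],
    [0.12,0.03,0],
    [0.15,0.03,0],
    [0.18,0.04,0],
    [0.2,0.05,0],
    [0.2,0.05,0]
  ],
  "roll": [0,0,0,0,0,0,0,0],
  "gripper": [0,0,0,0,0,0,0,0]
}}

```text
clock: 7.58
tool_pos: [0.5698, 0.099, 0.0231]
eef_rot: [-0.15, 0.692, 0.149, 0.69]
contact_force: [-3.3, 0.9, 0.2]
opening: 0.006
```

Request:
{"name": "apply_moves", "arguments": {
  "travel": [
    [0.03,0.01,0],
    [0.06,0.01,0],
    [0.09,0.02,0],
    [0.12,0.03,0],
    [0.15,0.03,0],
    [0.18,0.04,0],
    [0.2,0.05,0],
    [0.2,0.05,0]
  ],
  "roll": [0,0,0,0,0,0,0,0],
  "gripper": [0,0,0,0,0,0,0,0]
}}

```text
clock: 8.25
tool_pos: [0.5718, 0.0995, 0.0231]
eef_rot: [-0.15, 0.692, 0.149, 0.69]
contact_force: [-2.8, 0.7, 0.5]
opening: 0.008
```

```bash
python3 m2.py
```

```text
8.25 [0.5718 0.0995 0.0231] [-2.85  0.73  0.49]
tcp plate 24.90080365842305 56.33932660623281
F plate -3.5479311790413797 1.8330141523795809
top bar in plate [ 58.9 -96.8] [29.2 93.9] 0.63
scene bar in plate [ 58.3 -34.6] [ 33.6 220. ] 1.16
```

Request:
{"name": "apply_moves", "arguments": {
  "travel": [
    [0.03,0,0],
    [0.06,0.01,0],
    [0.09,0.01,0],
    [0.12,0.02,0],
    [0.15,0.02,0],
    [0.18,0.03,0],
    [0.2,0.03,0],
    [0.2,0.03,0]
  ],
  "roll": [0,0,0,0,0,0,0,0],
  "gripper": [0,0,0,0,0,0,0,0]
}}

```text
clock: 9.02
tool_pos: [0.5738, 0.0999, 0.0231]
eef_rot: [-0.15, 0.692, 0.149, 0.69]
contact_force: [-2.6, 1.2, 1.3]
opening: 0.005
```

Request:
{"name": "apply_moves", "arguments": {
  "travel": [
    [0.03,0,0],
    [0.06,0.01,0],
    [0.09,0.01,0],
    [0.12,0.02,0],
    [0.15,0.02,0],
    [0.18,0.03,0],
    [0.2,0.03,0],
    [0.2,0.03,0]
  ],
  "roll": [0,0,0,0,0,0,0,0],
  "gripper": [0,0,0,0,0,0,0,0]
}}

```text
clock: 9.68
tool_pos: [0.5758, 0.1002, 0.0231]
eef_rot: [-0.15, 0.692, 0.149, 0.69]
contact_force: [-2.7, 1.8, 0.5]
opening: 0.003
```

Request:
{"name": "apply_moves", "arguments": {
  "travel": [
    [0.03,0,0],
    [0.06,0.01,0],
    [0.09,0.01,0],
    [0.12,0.02,0],
    [0.15,0.02,0],
    [0.18,0.03,0],
    [0.2,0.03,0],
    [0.2,0.03,0]
  ],
  "roll": [0,0,0,0,0,0,0,0],
  "gripper": [0,0,0,0,0,0,0,0]
}}

```text
clock: 10.35
tool_pos: [0.5778, 0.1005, 0.0231]
eef_rot: [-0.15, 0.692, 0.149, 0.69]
contact_force: [-3.0, 1.8, 0.3]
opening: 0.007
```

Request:
{"name": "apply_moves", "arguments": {
  "travel": [
    [0.03,0,0],
    [0.06,0.01,0],
    [0.09,0.01,0],
    [0.12,0.02,0],
    [0.15,0.02,0],
    [0.18,0.03,0],
    [0.2,0.03,0],
    [0.2,0.03,0]
  ],
  "roll": [0,0,0,0,0,0,0,0],
  "gripper": [0,0,0,0,0,0,0,0]
}}

```text
clock: 11.02
tool_pos: [0.5798, 0.1008, 0.0231]
eef_rot: [-0.15, 0.692, 0.149, 0.69]
contact_force: [-2.3, 3.5, -0.4]
opening: 0.005
```

```bash
python3 m2.py
python3 - <<'E'
from h import *
a=snap('scene');b=snap('top')
A=cv2.resize(a['image'][170:270,220:320,::-1],(500,500),interpolation=cv2.INTER_CUBIC)
B=cv2.resize(b['image'][150:210,230:290,::-1],(300,300),interpolation=cv2.INTER_CUBIC)
o=np.zeros((500,800,3),np.uint8);o[:,:500]=A;o[:300,500:]=B
cv2.imwrite('pics/e.png',o)
E
```

```text
11.0167 [0.5798 0.1008 0.0231] [-2.27  3.49 -0.36]
tcp plate 32.98125245468596 56.292810436794205
F plate -2.5258332371326935 4.4626303345913065
top bar in plate [  64.3 -100.5] [84.8 25.6] 79.25
scene bar in plate [ 62.5 -35.2] [219.6  33.4] 88.75
```

View pics/e.png

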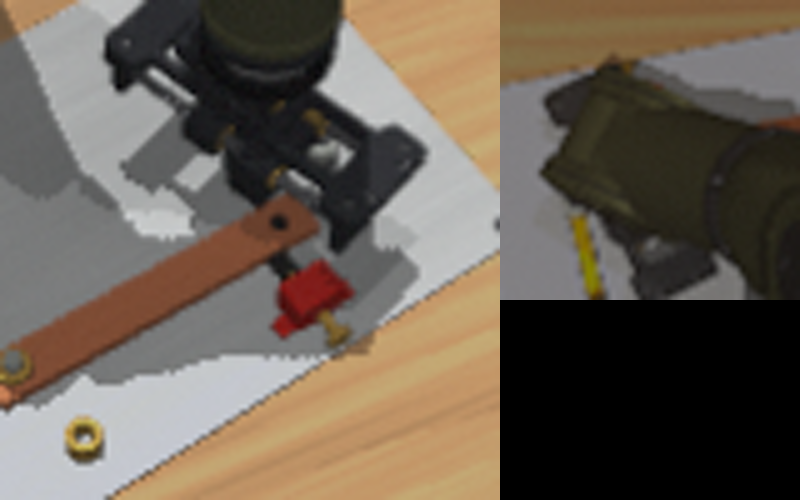

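The bar now lies against the buffer side at (285,265), the latch is untouched, and the knob is clear of the body. The y force fits the finger sticking to the bar edge, so I'll relieve it by 0.8 mm while moving on.

Request:
{"name": "apply_moves", "arguments": {
  "travel": [
    [-0.01,0.05,0],
    [0.02,0.09,0],
    [0.05,0.1,0],
    [0.08,0.1,0],
    [0.11,0.11,0],
    [0.14,0.11,0],
    [0.16,0.11,0],
    [0.16,0.11,0]
  ],
  "roll": [0,0,0,0,0,0,0,0],
  "gripper": [0,0,0,0,0,0,0,0]
}}

```text
clock: 11.88
tool_pos: [0.5814, 0.1015, 0.023]
eef_rot: [-0.15, 0.692, 0.149, 0.69]
contact_force: [-3.2, 0.6, 1.1]
opening: 0.01
```

Request:
{"name": "apply_moves", "arguments": {
  "travel": [
    [0.03,0.01,0],
    [0.06,0.02,0],
    [0.09,0.03,0],
    [0.12,0.04,0],
    [0.15,0.05,0],
    [0.18,0.05,0],
    [0.2,0.06,0],
    [0.2,0.06,0]
  ],
  "roll": [0,0,0,0,0,0,0,0],
  "gripper": [0,0,0,0,0,0,0,0]
}}

```text
clock: 12.55
tool_pos: [0.5821, 0.1018, 0.0229]
eef_rot: [-0.15, 0.693, 0.149, 0.689]
contact_force: [-5.0, -1.0, 2.8]
opening: 0.006
```

Request:
{"name": "apply_moves", "arguments": {
  "travel": [
    [0.01,0,0],
    [0.02,0,0],
    [0.03,0,0],
    [0.04,0,0],
    [0.05,0.01,0],
    [0.05,0.01,0],
    [0.05,0.01,0],
    [0.05,0.01,0]
  ],
  "roll": [0,0,0,0,0,0,0,0],
  "gripper": [0,0,0,0,0,0,0,0]
}}

```text
clock: 13.22
tool_pos: [0.5822, 0.1018, 0.0229]
eef_rot: [-0.151, 0.693, 0.149, 0.689]
contact_force: [-6.4, -1.3, 2.5]
opening: 0.001
```

Request:
{"name": "apply_moves", "arguments": {
  "travel": [
    [0.03,0.01,0],
    [0.06,0.02,0],
    [0.09,0.02,0],
    [0.12,0.03,0],
    [0.15,0.03,0],
    [0.18,0.04,0],
    [0.2,0.04,0],
    [0.2,0.04,0]
  ],
  "roll": [0,0,0,0,0,0,0,0],
  "gripper": [0,0,0,0,0,0,0,0]
}}

```text
clock: 13.88
tool_pos: [0.5827, 0.1019, 0.0227]
eef_rot: [-0.151, 0.694, 0.148, 0.688]
contact_force: [-9.3, -1.9, 5.1]
opening: 0.006
```

Request:
{"name": "apply_moves", "arguments": {
  "travel": [
    [0.03,0.01,0],
    [0.06,0.02,0],
    [0.09,0.02,0.01],
    [0.12,0.03,0.02],
    [0.15,0.03,0.03],
    [0.18,0.04,0.04],
    [0.2,0.04,0.05],
    [0.2,0.04,0.05]
  ],
  "roll": [0,0,0,0,0,0,0,0],
  "gripper": [0,0,0,0,0,0,0,0]
}}

```text
clock: 14.55
tool_pos: [0.5834, 0.1021, 0.0228]
eef_rot: [-0.151, 0.695, 0.148, 0.687]
contact_force: [-12.0, -1.5, 4.7]
opening: 0.003
```

```bash
python3 m2.py
```

```text
14.55 [0.5834 0.1021 0.0228] [-12.03  -1.49   4.68]
tcp plate 36.80505692562789 56.95029986255648
F plate -12.972212142090848 1.1327135684998735
top bar in plate [  62.4 -110.7] [71.8 25.6] 79.27
scene bar in plate [ 64.  -35.1] [219.5  33.2] 87.73
```

Request:
{"name": "apply_moves", "arguments": {
  "travel": [
    [0.02,0,0],
    [0.04,0.01,0],
    [0.06,0.01,0.01],
    [0.07,0.01,0.01],
    [0.07,0.01,0.01],
    [0.07,0.01,0.01],
    [0.07,0.01,0.01],
    [0.07,0.01,0.01]
  ],
  "roll": [0,0,0,0,0,0,0,0],
  "gripper": [0,0,0,0,0,0,0,0]
}}

```text
clock: 15.32
tool_pos: [0.5836, 0.1021, 0.0229]
eef_rot: [-0.151, 0.695, 0.148, 0.687]
contact_force: [-13.1, -2.5, 5.4]
opening: 0.006
```

Request:
{"name": "apply_moves", "arguments": {
  "travel": [
    [-0.15,-0.02,0],
    [-0.3,-0.05,0],
    [-0.6,-0.1,0],
    [-1,-0.16,0],
    [-1.4,-0.23,0],
    [-1.8,-0.3,0],
    [-2.2,-0.36,0],
    [-2.6,-0.43,0]
  ],
  "roll": [0,0,0,0,0,0,0,0],
  "gripper": [0,0,0,0,0,0,0,0]
}}

```text
clock: 15.98
tool_pos: [0.5628, 0.0993, 0.0239]
eef_rot: [-0.15, 0.692, 0.149, 0.691]
contact_force: [-0.5, -0.4, -0.3]
opening: 0.006
```

Request:
{"name": "apply_moves", "arguments": {
  "travel": [
    [0,0,1.5],
    [0,0,4],
    [0,0,7],
    [0,0,10],
    [0,0,12],
    [0,0,12.5],
    [0,0,12.5],
    [0,0,12.5]
  ],
  "roll": [0,0,0,0,0,0,0,0],
  "gripper": [0,0,0,0,0,0,0,0]
}}

```text
clock: 16.65
tool_pos: [0.5622, 0.0986, 0.148]
eef_rot: [-0.15, 0.692, 0.149, 0.69]
contact_force: [0.3, -0.6, -0.1]
opening: 0.002
```

```bash
python3 m2.py
python3 - <<'E'
from h import *
s=r.get_state();print(s['q'].round(2),s['eef_rot'].round(3),s['contact_force'])
c,sn=np.cos(np.radians(9.37)),np.sin(np.radians(9.37))
for ph in (1.515,1.3,1.1,.9,.7,.5,.3,.2,.1,0,-.1,-.2,-.3):
    t=np.array([np.cos(ph),-np.sin(ph)]);k=np.array([37,105])+90*np.array([-np.sin(ph),-np.cos(ph)])
    o=[]
    for d in(45,25.5):
        p=k-d*t;o+=[556.4+p[0]*c-p[1]*sn,39.9+p[0]*sn+p[1]*c]
    print(ph,np.round(o,1),'jaw world',round(9.37-np.degrees(ph),1),'t world',np.round([t[0]*c-t[1]*sn,t[0]*sn+t[1]*c],2))
b=snap('top');cv2.imwrite('pics/f.png',cv2.resize(b['image'][145:245,215:325,::-1],(660,600),interpolation=cv2.INTER_CUBIC))
E
```

```text
16.65 [0.5622 0.0986 0.148 ] [ 0.26 -0.63 -0.11]
tcp plate 15.241632787257743 56.98043728983988
F plate -0.7056481063367781 -0.0125378533870558
top bar in plate [ 60.7 -87.4] [108.3  28.9] 87.42
scene bar in plate [ 64.2 -35.1] [219.5  32.5] 87.88
[ 0.12  0.84 -0.66  1.81  0.72  0.76 -0.51] [-0.15   0.693  0.149  0.689] [ 0.04257965 -0.37042178  0.35216211]
1.515 [478.2 173.9 482.4 154.8] jaw world -77.4 t world [ 0.22 -0.98]
1.3 [475.2 152.5 483.4 134.8] jaw world -65.1 t world [ 0.42 -0.91]
1.1 [476.7 132.4 488.2 116.7] jaw world -53.7 t world [ 0.59 -0.81]
0.9 [482.  113.1 496.5 100. ] jaw world -42.2 t world [ 0.74 -0.67]
0.7 [491.1  95.2 507.9  85.2] jaw world -30.7 t world [ 0.86 -0.51]
0.5 [503.6  79.4 522.   73. ] jaw world -19.3 t world [ 0.94 -0.33]
0.3 [519.   66.5 538.3  63.8] jaw world -7.8 t world [ 0.99 -0.14]
0.2 [527.6  61.2 547.   60.5] jaw world -2.1 t world [ 1.   -0.04]
0.1 [536.6  56.8 556.1  58.1] jaw world 3.6 t world [1.   0.06]
0 [546.1  53.4 565.3  56.6] jaw world 9.4 t world [0.99 0.16]
-0.1 [555.8  50.9 574.6  56. ] jaw world 15.1 t world [0.97 0.26]
-0.2 [565.8  49.4 584.   56.3] jaw world 20.8 t world [0.93 0.36]
-0.3 [575.8  48.9 593.2  57.6] jaw world 26.6 t world [0.89 0.45]
```

Request:
{"name": "apply_moves", "arguments": {
  "travel": [
    [-0.5,0.5,0],
    [-1.1,1,0],
    [-1.6,1.5,0],
    [-2.1,2,0],
    [-2.7,2.5,0],
    [-3.2,3,0],
    [-3.7,3.5,0],
    [-4.3,4,0]
  ],
  "roll": [-6.4,-12.8,-19.2,-25.6,-32,-38.4,-44.8,-51],
  "gripper": [0,0,0,0,0,0,0,0]
}}

```text
clock: 17.47
tool_pos: [0.5189, 0.1392, 0.1476]
eef_rot: [0.164, 0.689, -0.165, 0.686]
contact_force: [0.4, -0.8, -0.4]
opening: 0.007
```

Request:
{"name": "apply_moves", "arguments": {
  "travel": [
    [-0.5,0.5,0],
    [-1.1,1,0],
    [-1.6,1.5,0],
    [-2.1,2,0],
    [-2.7,2.5,0],
    [-3.2,3,-1],
    [-3.7,3.5,-2],
    [-4.2,4,-3]
  ],
  "roll": [-6.4,-12.8,-19.2,-25.6,-32,-38.4,-44.8,-51],
  "gripper": [0,0,0,0,0,0,0,0]
}}

```text
clock: 18.13
tool_pos: [0.477, 0.1791, 0.1176]
eef_rot: [0.444, 0.551, -0.444, 0.549]
contact_force: [0.4, -0.3, -0.7]
opening: 0.005
```

Request:
{"name": "apply_moves", "arguments": {
  "travel": [
    [0,0,-1.5],
    [0,0,-3],
    [0,0,-4.3],
    [0,0,-5.2],
    [0,0,-5.6],
    [0,0,-5.8],
    [0,0,-5.8],
    [0,0,-5.8]
  ],
  "roll": [0,0,0,0,0,0,0,0],
  "gripper": [0,0,0,0,0,0,0,0]
}}

```text
clock: 18.8
tool_pos: [0.4777, 0.1791, 0.061]
eef_rot: [0.444, 0.552, -0.442, 0.55]
contact_force: [0.9, 0.1, -0.1]
opening: 0.002
```

Run:
```python
from h import *
from scipy.spatial.transform import Rotation as Ro
s=r.get_state();z=Ro.from_quat(s['eef_rot']).as_matrix()[:,2];print(s['clock'],s['tool_pos'],np.degrees(np.arctan2(z[1],z[0])),s['contact_force'])
a=snap('scene');cv2.imwrite('pics/g.png',cv2.resize(a['image'][130:280,180:340,::-1],(640,600),interpolation=cv2.INTER_CUBIC))
```

```text
18.8 [0.47774666 0.17914836 0.06097209] -77.59169165978555 [ 0.93876968  0.12058115 -0.0526806 ]
```

View pics/g.png

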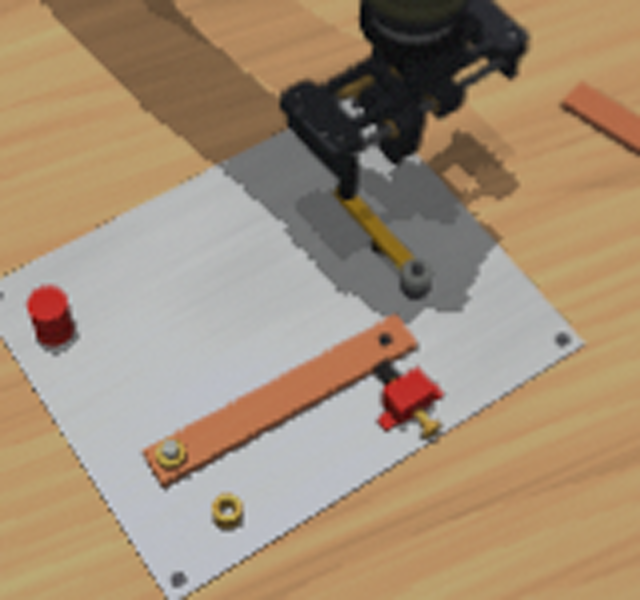

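The view shows the bar resting against the buffer at (385,370). The gripper is at (405,150), behind the knob (348,170) on its +y side. Next I'll push the knob along its arc.

Request:
{"name": "apply_moves", "arguments": {
  "travel": [
    [0.1,-0.6,0],
    [0.2,-1.2,0],
    [0.3,-1.8,0],
    [0.45,-2.4,0],
    [0.5,-2.9,0],
    [0.53,-3.4,0],
    [0.55,-3.9,0],
    [0.57,-4.4,0]
  ],
  "roll": [0,0,0,0,3,6,9,12],
  "gripper": [0,0,0,0,0,0,0,0]
}}

```text
clock: 19.52
tool_pos: [0.4823, 0.1364, 0.0608]
eef_rot: [0.383, 0.597, -0.381, 0.593]
contact_force: [-4.2, 4.5, 1.6]
opening: 0.005
```

Request:
{"name": "apply_moves", "arguments": {
  "travel": [
    [0.1,-0.45,0],
    [0.2,-0.9,0],
    [0.35,-1.35,0],
    [0.5,-1.8,0],
    [0.68,-2.23,0],
    [0.88,-2.65,0],
    [1.1,-3.07,0],
    [1.32,-3.48,0]
  ],
  "roll": [2.9,5.8,8.7,11.5,14.4,17.3,20.2,23],
  "gripper": [0,0,0,0,0,0,0,0]
}}

```text
clock: 20.18
tool_pos: [0.4948, 0.1008, 0.0608]
eef_rot: [0.256, 0.661, -0.255, 0.657]
contact_force: [-4.0, 4.3, 3.4]
opening: -0.0
```

Request:
{"name": "apply_moves", "arguments": {
  "travel": [
    [0.28,-0.38,0],
    [0.56,-0.75,0],
    [0.85,-1.12,0],
    [1.14,-1.48,0],
    [1.48,-1.8,0],
    [1.83,-2.12,0],
    [2.19,-2.42,0],
    [2.55,-2.7,0]
  ],
  "roll": [2.9,5.8,8.7,11.5,14.4,17.3,20.2,23],
  "gripper": [0,0,0,0,0,0,0,0]
}}

```text
clock: 20.85
tool_pos: [0.52, 0.0733, 0.0607]
eef_rot: [0.119, 0.699, -0.119, 0.695]
contact_force: [-5.1, 2.3, 3.2]
opening: 0.005
```

Request:
{"name": "apply_moves", "arguments": {
  "travel": [
    [0.3,-0.19,0],
    [0.6,-0.37,0],
    [0.9,-0.53,0],
    [1.2,-0.68,0],
    [1.43,-0.79,0],
    [1.63,-0.87,0],
    [1.73,-0.92,0],
    [1.73,-0.92,0]
  ],
  "roll": [2.3,4.4,6.4,8.4,9.8,11,11.5,11.5],
  "gripper": [0,0,0,0,0,0,0,0]
}}

```text
clock: 21.52
tool_pos: [0.5379, 0.0636, 0.0607]
eef_rot: [0.049, 0.707, -0.05, 0.703]
contact_force: [-4.1, 1.3, 4.8]
opening: 0.005
```

```bash
cat > m3.py <<'E'
from h import *
from scipy.spatial.transform import Rotation as Ro
s=r.get_state();z=Ro.from_quat(s['eef_rot']).as_matrix()[:,2];z=z*np.sign(z[0])
c,sn=np.cos(np.radians(9.37)),np.sin(np.radians(9.37))
f=(s['contact_force']-[.6,-.2,0])
tcp=s['tool_pos']*1000;k=tcp+25.5*z
d=k[:2]-[556.4,39.9];k=np.array([d@[c,sn],d@[-sn,c]])-[37,105]
ph=np.arctan2(-k[0],-k[1]);t=np.array([np.cos(ph),-np.sin(ph)]);tw=np.array([t[0]*c-t[1]*sn,t[0]*sn+t[1]*c])
print(s['clock'],tcp.round(1),'jaw',np.degrees(np.arctan2(z[1],z[0])).round(1),'phi',ph.round(3),'rad',np.hypot(*k).round(1),'Ft',(f[:2]@tw).round(2),'f',f.round(2),'M',(s['moment']).round(2))
E
python3 m3.py
```

```text
21.5167 [537.9  63.6  60.7] jaw -8.1 phi 0.304 rad 90.4 Ft -4.88 f [-4.71  1.52  4.77] M [ 0.16  0.81 -0.02]
```

Request:
{"name": "apply_moves", "arguments": {
  "travel": [
    [0.4,-0.17,0],
    [0.85,-0.31,0],
    [1.3,-0.44,0],
    [1.75,-0.56,0],
    [2.1,-0.63,0],
    [2.4,-0.68,0],
    [2.6,-0.71,0],
    [2.7,-0.72,0]
  ],
  "roll": [2.6,5.4,8.2,11,13.2,15.1,16.4,17],
  "gripper": [0,0,0,0,0,0,0,0]
}}

```text
clock: 22.18
tool_pos: [0.5652, 0.0565, 0.0606]
eef_rot: [-0.056, 0.707, 0.054, 0.703]
contact_force: [-4.2, 0.9, 4.7]
opening: -0.002
```

Request:
{"name": "apply_moves", "arguments": {
  "travel": [
    [0.1,-0.01,0],
    [0.2,-0.02,0],
    [0.3,-0.03,0],
    [0.4,-0.04,0],
    [0.5,-0.04,0],
    [0.6,-0.05,0],
    [0.7,-0.05,0],
    [0.7,-0.05,0]
  ],
  "roll": [0.6,1.2,1.8,2.4,3,3.6,4.3,4.3],
  "gripper": [0,0,0,0,0,0,0,0]
}}

```text
clock: 22.85
tool_pos: [0.5721, 0.056, 0.0606]
eef_rot: [-0.082, 0.704, 0.081, 0.701]
contact_force: [-4.5, 1.2, 3.4]
opening: 0.005
```

```bash
python3 m3.py
```

```text
22.85 [572.1  56.   60.6] jaw 13.2 phi -0.073 rad 90.2 Ft -4.61 f [-5.09  1.45  3.42] M [0.12 0.72 0.02]
```

Request:
{"name": "apply_moves", "arguments": {
  "travel": [
    [0.05,0,0],
    [0.1,0,0],
    [0.15,0,0],
    [0.2,0,0],
    [0.25,0,0],
    [0.3,0,0],
    [0.35,0,0],
    [0.35,0,0]
  ],
  "roll": [0.3,0.6,0.9,1.2,1.5,1.8,2.1,2.1],
  "gripper": [0,0,0,0,0,0,0,0]
}}

```text
clock: 23.52
tool_pos: [0.5756, 0.056, 0.0606]
eef_rot: [-0.095, 0.703, 0.093, 0.699]
contact_force: [-4.7, 0.3, 5.0]
opening: 0.006
```

```bash
python3 m3.py
```

```text
23.5167 [575.6  56.   60.6] jaw 15.3 phi -0.11 rad 90.2 Ft -4.96 f [-5.29  0.47  4.98] M [0.16 0.79 0.  ]
```

Request:
{"name": "apply_moves", "arguments": {
  "travel": [
    [0.04,0,0],
    [0.08,0,0],
    [0.12,0,0],
    [0.16,0,0],
    [0.2,0,0],
    [0.24,0.01,0],
    [0.25,0.01,0],
    [0.25,0.01,0]
  ],
  "roll": [0.2,0.5,0.7,1,1.2,1.4,1.5,1.5],
  "gripper": [0,0,0,0,0,0,0,0]
}}

```text
clock: 24.18
tool_pos: [0.578, 0.0561, 0.0606]
eef_rot: [-0.104, 0.701, 0.102, 0.698]
contact_force: [-5.0, -0.1, 5.1]
opening: 0.002
```

Request:
{"name": "apply_moves", "arguments": {
  "travel": [
    [0.04,0,0],
    [0.08,0,0],
    [0.12,0,0],
    [0.16,0,0],
    [0.2,0.01,0],
    [0.24,0.01,0],
    [0.25,0.01,0],
    [0.25,0.01,0]
  ],
  "roll": [0.2,0.5,0.7,1,1.2,1.4,1.5,1.5],
  "gripper": [0,0,0,0,0,0,0,0]
}}

```text
clock: 24.85
tool_pos: [0.5801, 0.0561, 0.0606]
eef_rot: [-0.113, 0.7, 0.112, 0.696]
contact_force: [-6.8, 0.1, 5.8]
opening: 0.007
```

```bash
python3 m3.py
```

```text
24.85 [580.1  56.1  60.6] jaw 18.3 phi -0.158 rad 90.1 Ft -6.92 f [-7.4   0.31  5.83] M [ 0.15  1.01 -0.05]
```

Pad contact felt at φ ≈ −0.155, as predicted from the seated bar. I'll build up to about 12 N.

Request:
{"name": "apply_moves", "arguments": {
  "travel": [
    [0.03,0,0],
    [0.06,0.01,0],
    [0.09,0.01,0],
    [0.12,0.02,0],
    [0.15,0.02,0],
    [0.18,0.03,0],
    [0.2,0.03,0],
    [0.2,0.03,0]
  ],
  "roll": [0,0.1,0.2,0.3,0.3,0.4,0.4,0.4],
  "gripper": [0,0,0,0,0,0,0,0]
}}

```text
clock: 25.52
tool_pos: [0.5811, 0.0562, 0.0605]
eef_rot: [-0.116, 0.7, 0.114, 0.695]
contact_force: [-9.2, 0.7, 7.3]
opening: -0.001
```

```bash
python3 m3.py
```

```text
25.5167 [581.1  56.2  60.5] jaw 18.7 phi -0.169 rad 90.1 Ft -8.93 f [-9.76  0.91  7.31] M [0.01 1.36 0.  ]
```

Request:
{"name": "apply_moves", "arguments": {
  "travel": [
    [0.03,0.01,0],
    [0.06,0.02,0],
    [0.09,0.03,0.01],
    [0.12,0.03,0.02],
    [0.15,0.04,0.02],
    [0.18,0.05,0.03],
    [0.2,0.06,0.03],
    [0.2,0.06,0.03]
  ],
  "roll": [0,0.1,0.1,0.2,0.2,0.3,0.3,0.3],
  "gripper": [0,0,0,0,0,0,0,0]
}}

```text
clock: 26.18
tool_pos: [0.5822, 0.0564, 0.0606]
eef_rot: [-0.118, 0.701, 0.116, 0.694]
contact_force: [-9.7, -0.7, 7.7]
opening: 0.003
```

```bash
python3 m3.py
```

```text
26.1833 [582.2  56.4  60.6] jaw 19.0 phi -0.181 rad 90.2 Ft -9.82 f [-10.27  -0.46   7.74] M [-0.04  1.59  0.05]
```

Request:
{"name": "apply_moves", "arguments": {
  "travel": [
    [0.03,0.01,0],
    [0.06,0.02,0],
    [0.09,0.02,0.01],
    [0.12,0.03,0.01],
    [0.15,0.04,0.01],
    [0.18,0.05,0.01],
    [0.2,0.05,0.01],
    [0.2,0.05,0.01]
  ],
  "roll": [0,0.1,0.1,0.2,0.2,0.3,0.3,0.3],
  "gripper": [0,0,0,0,0,0,0,0]
}}

```text
clock: 26.85
tool_pos: [0.5835, 0.0566, 0.0606]
eef_rot: [-0.12, 0.701, 0.117, 0.693]
contact_force: [-11.4, -0.8, 7.8]
opening: 0.007
```

```bash
python3 m3.py
```

```text
26.85 [583.5  56.6  60.6] jaw 19.3 phi -0.196 rad 90.2 Ft -11.47 f [-12.05  -0.55   7.82] M [-0.12  1.95  0.  ]
```

Request:
{"name": "apply_moves", "arguments": {
  "travel": [
    [0.02,0.01,0],
    [0.04,0.01,0],
    [0.06,0.02,0],
    [0.07,0.02,0],
    [0.07,0.02,0],
    [0.07,0.02,0],
    [0.07,0.02,0],
    [0.07,0.02,0]
  ],
  "roll": [0,0,0,0,0,0,0,0],
  "gripper": [0,0,0,0,0,0,0,0]
}}

```text
clock: 27.52
tool_pos: [0.5839, 0.0567, 0.0606]
eef_rot: [-0.12, 0.701, 0.117, 0.693]
contact_force: [-12.3, -1.4, 9.0]
opening: 0.005
```

```bash
python3 m3.py
```

```text
27.5167 [583.9  56.7  60.6] jaw 19.3 phi -0.2 rad 90.3 Ft -12.51 f [-12.94  -1.17   9.04] M [-0.12  2.06  0.05]
```

Knob force is 12.5 N tangential, so I'll stop here. I'll back off along the tangent slowly, then lift.

Request:
{"name": "apply_moves", "arguments": {
  "travel": [
    [-0.1,-0.04,0],
    [-0.25,-0.1,0],
    [-0.45,-0.17,0],
    [-0.7,-0.27,0],
    [-1.1,-0.42,0],
    [-1.6,-0.6,0],
    [-2.2,-0.85,0],
    [-2.8,-1.1,0]
  ],
  "roll": [0,0,0,0,0,0,0,0],
  "gripper": [0,0,0,0,0,0,0,0]
}}

```text
clock: 28.18
tool_pos: [0.56, 0.0467, 0.0611]
eef_rot: [-0.119, 0.698, 0.118, 0.696]
contact_force: [-0.1, -1.5, -0.1]
opening: 0.006
```

Request:
{"name": "apply_moves", "arguments": {
  "travel": [
    [-0.3,-0.1,1],
    [-0.6,-0.5,3],
    [-1,-1.5,6],
    [-1.5,-3.5,9.5],
    [-2,-6,12],
    [-2.5,-9,13],
    [-3,-12,13],
    [-3.5,-15,13]
  ],
  "roll": [0,0,0,0,0,0,0,0],
  "gripper": [0,0,0,0,0,0,0,0]
}}

```text
clock: 28.85
tool_pos: [0.5254, -0.1042, 0.193]
eef_rot: [-0.12, 0.697, 0.118, 0.697]
contact_force: [0.6, -0.3, -0.8]
opening: 0.009
```

Request:
{"name": "apply_moves", "arguments": {
  "travel": [
    [-1,-3,0],
    [-2,-6,0],
    [-3,-9,0],
    [-4,-12,0],
    [-4.5,-14,0],
    [-5,-15,0],
    [-5,-15,0],
    [-5,-15,0]
  ],
  "roll": [0,0,0,0,0,0,0,0],
  "gripper": [0,0,0,0,0,0,0,0]
}}

```text
clock: 29.52
tool_pos: [0.4755, -0.2519, 0.1915]
eef_rot: [-0.119, 0.698, 0.118, 0.696]
contact_force: [0.5, 0.1, -0.3]
opening: 0.004
```

```bash
python3 m2.py
python3 - <<'E'
from h import *
a=snap('scene');b=snap('top')
A=cv2.resize(a['image'][150:290,170:330,::-1],(456,400),interpolation=cv2.INTER_CUBIC)
B=cv2.resize(b['image'][150:240,220:300,::-1],(344,387),interpolation=cv2.INTER_CUBIC)
o=np.zeros((400,800,3),np.uint8);o[:,:456]=A;o[:387,456:]=B;cv2.imwrite('pics/h.png',o)
import pickle
for n,s,o in zip(('top','scene'),(b,a),pickle.load(open('s0.pkl','rb'))):
    hsv=cv2.cvtColor(s['image'],cv2.COLOR_RGB2HSV)
    y=((hsv[...,0]>20)&(hsv[...,0]<36)&(hsv[...,1]>120)&(hsv[...,2]>60)).astype(np.uint8)
    k,_,st,ce=cv2.connectedComponentsWithStats(y)
    c,sn=np.cos(np.radians(9.37)),np.sin(np.radians(9.37))
    for i in range(1,k):
        w=ray(s,ce[i],.028)[0]*1000
        d=w[:2]-[556.4,39.9];p=np.array([d@[c,sn],d@[-sn,c]])
        if st[i,4]>15 and np.hypot(*(p-[37,105]))<80: print(n,'latch yellow plate',p,'phi',np.arctan2(37-p[0],105-p[1]))
E
```

```text
29.5167 [ 0.4755 -0.2519  0.1915] [ 0.53  0.08 -0.32]
tcp plate -127.30607270982394 -274.7624059985467
F plate -0.3178836630134093 0.6399261441997828
top bar in plate [ 64.3 -34. ] [215.2  30. ] 87.36
scene bar in plate [ 64.3 -34.6] [219.6  33.9] 87.5
top latch yellow plate [46.75679204 56.53596306] phi -0.1986647082882593
scene latch yellow plate [47.40241009 59.03431966] phi -0.22255925054113176
```

View pics/h.png

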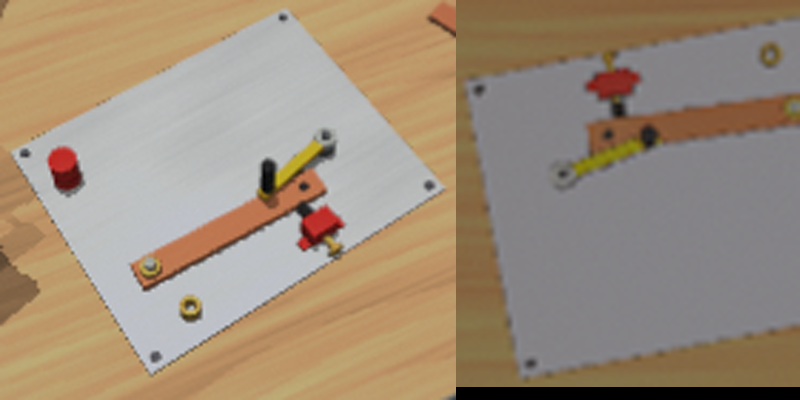

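The picture shows the latch arm across the bar with its knob at (268,175), the bar tight on the buffer at (305,210), and the standoff and spacer undisturbed. The latch stays at about −0.2 rad, so I'm handing in.

```bash
python3 -c "
from plant import r
print(r.finish_job())"
```

```text
the job is handed in; nothing more can be done
None
```

The busbar is seated against the stop and the latch is holding it there. I handed the job in at about 29.5 s, with the arm well clear.

- **Bar:** I pushed it near its free end until I felt the buffer. I then built the push up to about 14 N and backed off.
- **Latch:** I swung it by its knob along its arc. The pad met the bar at about −0.155 rad. I pressed to about 12.5 N along the knob's path and let go.
- **Last checks:**
  - After release the latch stayed at about −0.20 rad in the top view and −0.22 in the scene view. My estimate under load was −0.20.
  - Both cameras show the bar flat and turned about 2.6° past the nominal line. It sat at about 2.1° after the bar push alone, so the latch is squeezing it.
  - The standoff and spacer look unmoved.
- **Not measured:** the stop force could not be read directly. From the pushing forces I estimate at most about 16 N. The wrist also read up to 5 N downward on the bar and 9 N downward on the knob during the pushes.

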